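Fill the specimen jar carrier

ROBOT

A 7-joint arm with a two-finger parallel gripper is mounted at the origin on the work surface. World frame = base frame: x ahead of the robot, y to its left, z up, the work surface at z = 0. Lengths are in m, angles in degrees, forces in N, time in s.
With the tool pointing down it reaches from about 0.425 to 0.875 m from the base axis. Payload 9.9 kg.
Tool frame: the origin (TCP) lies at the centre of the arm's flange, where the gripper is bolted on; the fingertips stand tip_extent ahead of it and the grasp point (between the pads) lies 155 mm ahead of it (tip_extent is the distance from the TCP to the fingertips, in m); z points along the fingers, y is the direction in which the jaws open and shut (so a half turn about z gives the same grasp; the last joint's range is limited). The gripper opens to 85 mm and grips with 20 to 120 N. Pads are 22 mm wide; open, the fingers measure 114 mm over their backs; the gripper's body (76 mm by 85 mm) begins 54 mm behind the grasp point. The pads swing forward as they close: fully open they stand 13 mm farther back than shut.
Start: joints at [70.714, 32.985, 1.427, 82.34, -0.859, 64.687, -3.237], TCP at [0.169, -0.654, 0.405] pointing down, gripper open.
Joint ranges: [-157.87, 157.87], [-19.46, 123.44], [-87.15, 90], [11.01, 140.99], [-62.26, 242.26], [9.8, 113.94], [-161.44, 161.44]. Speed limits (degrees/s): [127.2, 127.2, 172.46, 172.46, 180, 180, 180].

INTERFACE

Orientations are given as [roll, pitch, yaw] about the fixed x, y, z axes, in that order (R = Rz(yaw) Ry(pitch) Rx(roll)).
In Python, from workcell import * gives the robot as it stands. The module is installed in compiled form; this text tells all that it offers. Calls block until the motion is done:
- move_pose(position, orientation): joint-space move of the TCP to a pose.
- movel(position, orientation=None, feed=0.15, threshold=None): straight line of the TCP; orientation=None keeps the orientation; feed is the mean speed in m/s. With threshold (N) it stops when the force on the tool has changed by that much, and returns True; else False.
- goto_joints(angles): joint-space move.
- release() and grasp(squeeze=None): open the fingers fully, or close them until they stop; squeeze is the grip in N (None keeps the last).
- dwell(seconds).
- solve_ik(position, orientation): joint angles nearest the present ones, or None.
- get_image(name): name is "side" or "top" or "wrist"; returns (picture, depth): 384x512x3 uint8, red, green, blue; 384x512 float32, m along the optical axis (not along the pixel's ray), 0 where there is no reading.
- camera_info(name): a dict with "camera_matrix" (3x3 intrinsics, pixels), "R" (3x3) and "t" (3): a world point X has camera coordinates R X + t; the wrist camera has in their place "hand_eye" (4x4, takes a point from camera to tool coordinates, whose origin is the TCP and whose axes are the flange's). Camera axes: x right, y down, z forward; pixel columns grow to the right and rows downward; lengths in m; the calibration is good to about 2 mm. A picture is of the moment at which its call begins: read the wrist's pose just before it. camera_info takes no time and is no camera call.
A pose or a line that the arm cannot do raises Unreachable and nothing moves.
- hand_in(): hands the job in, once; it reports no verdict.
Readings, each from a call of its own:
- get_clock(): time.
- get_joint_pos(): joint angles.
- get_joint_velocities(): joint speeds.
- get_tau(): joint torques, N m.
- get_position(): TCP position.
- get_eef_rot(): TCP orientation.
- get_ft_force(): force on the tool from outside, world axes, zero at the start.
- get_ft_torque(): the same for the moment, N m.
- get_opening(): opening from 0.0 (shut) to 1.0 (fully open).
Only numpy, scipy, OpenCV 4.12 (cv2) and the standard library are available. Lean on these libraries where they do the work, as an engineer would, in place of code of your own. Each camera call takes 0.05 s, during which the arm holds its last target. There are 200 camera calls.

TASK

Two amber specimen jars, the same as those already in the grey divided carrier, are still standing among other things on the bench. Put them into the carrier's two empty cells, one jar per cell, standing upright on the cell floor; set them down gently rather than dropping them. Leave the jars already in the carrier and everything else on the bench where they are.

Things in the scene. Friction and masses are not known exactly. Their poses are not given: they have to be found in the camera images.
- jar_a: amber glass specimen jar, 50 mm diameter, 120 mm tall: straight glass body up to 92 mm above its underside, then a short neck and a white screw cap 45 mm across from 100 to 120 mm; about 0.15 to 0.31 kg. Origin: centre of its underside, z up along its axis. At the start it stands upright on the bench.
- jar_b: amber glass specimen jar, 50 mm diameter, 120 mm tall: straight glass body up to 92 mm above its underside, then a short neck and a white screw cap 45 mm across from 100 to 120 mm; about 0.15 to 0.31 kg. Origin: centre of its underside, z up along its axis. At the start it stands upright on the bench. Identical to jar_a.
- carrier: low grey plastic carrier that does not move, with six square cells in 2 rows (along its x) of 3 (along its y); 175 mm in x, 260 mm in y, 55 mm tall; walls and dividers 5 mm thick and all 55 mm tall, cells 80 x 80 mm inside at 85 mm pitch, floor 8 mm thick with a dark round liner in each cell. Four cells hold a jar at the start, two (any two) are empty. Origin: centre of its underside; its x and y axes run along the walls, z up.
- cell0 (a point): centre of a cell's floor in the carrier (8 mm above the bench), at x -42.5 mm, y -85 mm in the carrier's frame; the cell may be empty or taken by a stored jar.
- cell1 (a point): centre of a cell's floor in the carrier (8 mm above the bench), at x -42.5 mm, y +0 mm in the carrier's frame; the cell may be empty or taken by a stored jar.
- cell2 (a point): centre of a cell's floor in the carrier (8 mm above the bench), at x -42.5 mm, y +85 mm in the carrier's frame; the cell may be empty or taken by a stored jar.
- cell3 (a point): centre of a cell's floor in the carrier (8 mm above the bench), at x +42.5 mm, y -85 mm in the carrier's frame; the cell may be empty or taken by a stored jar.
- cell4 (a point): centre of a cell's floor in the carrier (8 mm above the bench), at x +42.5 mm, y +0 mm in the carrier's frame; the cell may be empty or taken by a stored jar.
- cell5 (a point): centre of a cell's floor in the carrier (8 mm above the bench), at x +42.5 mm, y +85 mm in the carrier's frame; the cell may be empty or taken by a stored jar.
- stored_0: jar identical to jar_a, already standing in one of the carrier's cells, within about 6 mm of its centre; origin: centre of its underside. Stays there.
- stored_1: jar identical to jar_a, already standing in one of the carrier's cells, within about 6 mm of its centre; origin: centre of its underside. Stays there.
- stored_2: jar identical to jar_a, already standing in one of the carrier's cells, within about 6 mm of its centre; origin: centre of its underside. Stays there.
- stored_3: jar identical to jar_a, already standing in one of the carrier's cells, within about 6 mm of its centre; origin: centre of its underside. Stays there.
- squat_pot: bystander: wide low white pot with a black lid, 76 mm diameter, 66 mm tall, on the bench among the jars; origin: centre of its underside.
- flask: bystander: green glass conical flask with a dark stopper, 80 mm across the foot, 136 mm tall, on the bench among the jars; origin: centre of its underside.
- dishes: bystander: stack of four flat round dishes, 94 mm diameter, 58 mm tall, farther away on the bench; origin: centre of its underside.
- scoop: bystander: steel spatula with a black handle, 200 mm long lying flat on the bench to the left of the carrier.

How it is judged (in metres and radians):
At the end, for the whole second after the job is handed in: All six jars stand in the carrier, each in a cell of its own: underside on the cell floor (less than 6 mm above it), axis within 22 mm of the cell's centre (that is, anywhere inside the cell), upright within 0.1 rad, at rest (under 0.03 m/s) and released ((horizontal distance between jar_a and cell0 below 0.022 m or horizontal distance between jar_a and cell1 below 0.022 m or horizontal distance between jar_a and cell2 below 0.022 m or horizontal distance between jar_a and cell3 below 0.022 m or horizontal distance between jar_a and cell4 below 0.022 m or horizontal distance between jar_a and cell5 below 0.022 m) and z of each of jar_a, jar_b, stored_0, stored_1, stored_2, stored_3 in the frame of carrier below 0.014 m and angle between each of jar_a, jar_b, stored_0, stored_1, stored_2, stored_3's own z axis and vertical below 0.1 rad and linear speed of each of jar_a, jar_b, stored_0, stored_1, stored_2, stored_3 below 0.03 m/s and (horizontal distance between jar_b and cell0 below 0.022 m or horizontal distance between jar_b and cell1 below 0.022 m or horizontal distance between jar_b and cell2 below 0.022 m or horizontal distance between jar_b and cell3 below 0.022 m or horizontal distance between jar_b and cell4 below 0.022 m or horizontal distance between jar_b and cell5 below 0.022 m) and (horizontal distance between stored_0 and cell0 below 0.022 m or horizontal distance between stored_0 and cell1 below 0.022 m or horizontal distance between stored_0 and cell2 below 0.022 m or horizontal distance between stored_0 and cell3 below 0.022 m or horizontal distance between stored_0 and cell4 below 0.022 m or horizontal distance between stored_0 and cell5 below 0.022 m) and (horizontal distance between stored_1 and cell0 below 0.022 m or horizontal distance between stored_1 and cell1 below 0.022 m or horizontal distance between stored_1 and cell2 below 0.022 m or horizontal distance between stored_1 and cell3 below 0.022 m or horizontal distance between stored_1 and cell4 below 0.022 m or horizontal distance between stored_1 and cell5 below 0.022 m) and (horizontal distance between stored_2 and cell0 below 0.022 m or horizontal distance between stored_2 and cell1 below 0.022 m or horizontal distance between stored_2 and cell2 below 0.022 m or horizontal distance between stored_2 and cell3 below 0.022 m or horizontal distance between stored_2 and cell4 below 0.022 m or horizontal distance between stored_2 and cell5 below 0.022 m) and (horizontal distance between stored_3 and cell0 below 0.022 m or horizontal distance between stored_3 and cell1 below 0.022 m or horizontal distance between stored_3 and cell2 below 0.022 m or horizontal distance between stored_3 and cell3 below 0.022 m or horizontal distance between stored_3 and cell4 below 0.022 m or horizontal distance between stored_3 and cell5 below 0.022 m) and horizontal distance between jar_a and jar_b above 0.04 m); the robot touches nothing.
It fails at once if a jar is dropped: it falls freely (more than about 18 mm, faster than 0.6 m/s) out of the fingers ((contact force between the fingers and jar_a below 0.05 N and linear speed of jar_a above 0.6 m/s) or (contact force between the fingers and jar_b below 0.05 N and linear speed of jar_b above 0.6 m/s)).
It fails at once if a jar already in the carrier is moved more than 40 mm or tipped more than 0.35 rad (distance of any of stored_0, stored_1, stored_2, stored_3 from where it was at the start of the episode above 0.04 m or angle between any of stored_0, stored_1, stored_2, stored_3's own z axis and vertical above 0.35 rad).
It fails at once if another thing on the bench (pot, flask, dishes, spatula) is moved more than 30 mm (distance of any of squat_pot, flask, dishes, scoop from where it was at the start of the episode above 0.03 m).
It also fails if it takes over 64 s, if anything falls off the work surface, if the arm or the gripper's body presses on something with over 40 N, if the wrist force passes 120 N, or if a joint passes its speed limit or range.

## Working session

There is one attempt and no reset: what is moved stays moved. The work goes in short steps, each a Python script; the robot and the scene stay as the last script left them, time stands still between calls to the robot, and variables do not carry over. Pictures are saved under pics/ and viewed, about 8 in all and at most 12, crops included, and the job is handed in when it is done.

```bash
mkdir -p pics
python3 - <<'E'
from workcell import *
import numpy as np, cv2
for n in ("top","side"):
    p,d=get_image(n); cv2.imwrite(f"pics/{n}0.png",cv2.cvtColor(p,cv2.COLOR_RGB2BGR)); np.savez(f"pics/{n}0.npz",p=p,d=d)
    c=camera_info(n); print(n,c["camera_matrix"],-c["R"].T@c["t"],c["R"])
print(camera_info("wrist")); print(get_clock(),get_position(),get_eef_rot(),get_opening(),tip_extent if 'tip_extent' in dir() else '')
a=cv2.imread("pics/top0.png");
cv2.imwrite("pics/top0b.png",cv2.resize(a,(800,600)))
E
```

```text
top [[445.49022964   0.         250.20950375]
 [  0.         445.49022964 191.30801661]
 [  0.           0.           1.        ]] [0.44400308 0.08340873 1.31940982] [[-0.02709184 -0.99955611  0.01239436]
 [-0.99131892  0.02526865 -0.12902828]
 [ 0.12865782 -0.01578238 -0.99156345]]
side [[388.90063863   0.         258.58693526]
 [  0.         388.90063863 189.9274313 ]
 [  0.           0.           1.        ]] [0.37489717 0.88730968 0.73869724] [[-0.96015307 -0.27935165  0.00829092]
 [-0.18257469  0.60451021 -0.77539273]
 [ 0.21159529 -0.74600942 -0.63142488]]
{'camera_matrix': array([[283.50523153,   0.        , 255.41066417],
       [  0.        , 283.50523153, 192.16727252],
       [  0.        ,   0.        ,   1.        ]]), 'hand_eye': array([[ 2.10768985e-04, -9.61863515e-01, -2.73529769e-01,
         6.95616776e-02],
       [ 9.99999514e-01,  4.66208086e-04, -8.68862157e-04,
        -9.74953471e-04],
       [ 9.63248599e-04, -2.73529453e-01,  9.61863145e-01,
         3.11431109e-02],
       [ 0.00000000e+00,  0.00000000e+00,  0.00000000e+00,
         1.00000000e+00]])}
0.1 [ 0.16879236 -0.6534075   0.40394622] [-1.79916922e+02  4.87356758e-03  1.44857165e+01] 0.9979613087668096 0.1734
```

View pics/top0.png

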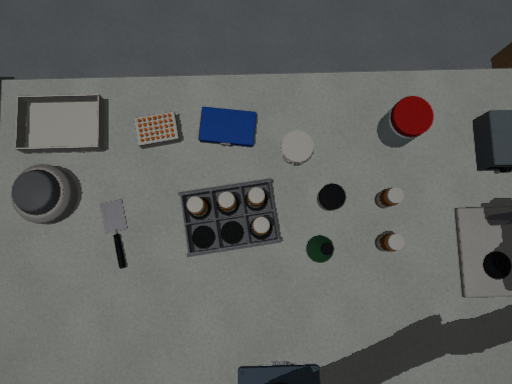

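View pics/side0.png

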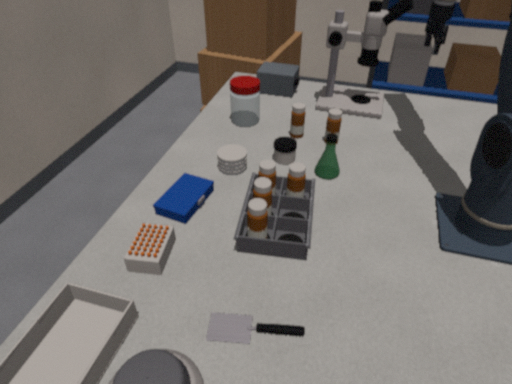

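The top view shows the two loose jars with caps near px (395,196) and (395,241). The stored jars leave empty cells at px (203,237) and (232,232), which are the low-x row. A tall microscope stands near px (495,240), between the arm and the jars. Next I'll measure all of this.

```bash
cat > h.py <<'E'
from workcell import *
import numpy as np, cv2
def ray(c,uv,z):
    K,R,t=c["camera_matrix"],np.array(c["R"]),np.array(c["t"])
    o=-R.T@t; d=R.T@np.linalg.solve(K,[uv[0],uv[1],1.0]); return o+d*(z-o[2])/d[2]
def cloud(c,d):
    K,R,t=c["camera_matrix"],np.array(c["R"]),np.array(c["t"])
    v,u=np.indices(d.shape); P=np.stack([(u-K[0,2])/K[0,0]*d,(v-K[1,2])/K[1,1]*d,d],-1)
    return (P-t)@R
def blobs(m,amin):
    n,l,s,ce=cv2.connectedComponentsWithStats(m.astype(np.uint8))
    return [(ce[i],s[i][4],l==i) for i in range(1,n) if s[i][4]>=amin]
E
python3 - <<'E'
from h import *
f=np.load("pics/top0.npz");p,d=f["p"].astype(int),f["d"];c=camera_info("top");W=cloud(c,d);H=W[...,2]
Z=(H>0.108)&(H<0.145)&(p.min(-1)>120)&(d>0)
for ce,a,m in blobs(Z,30):
    e=cv2.minEnclosingCircle(np.argwhere(m)[:,::-1].astype(np.float32)); h=np.median(H[m]); q=ray(c,e[0],h)
    print("cap",e[0],a,"h",h.round(3),"xy",q[:2].round(4),"diam",(2*e[1]*1.2/445.5))
# liners
L=(p.max(-1)<45); L[:, :170]=0; L[:,260:]=0;L[:210]=0;L[260:]=0
for ce,a,m in blobs(L,60): print("liner",ce,a,ray(c,ce,.009)[:2].round(4),np.median(H[m]).round(3))
# carrier rim by height
m=(H>0.04)&(H<0.07)&(W[...,1]>.05)&(W[...,1]<.36)&(W[...,0]>.33)&(W[...,0]<.6)
m=cv2.morphologyEx(m.astype(np.uint8),cv2.MORPH_CLOSE,np.ones((3,3)))
b=max(blobs(m,50),key=lambda b:b[1])[2]
P=W[b][:,:2].astype(np.float32); print("carrier",b.sum(),cv2.minAreaRect(P), np.argwhere(b).min(0),np.argwhere(b).max(0))
px=cv2.boxPoints(cv2.minAreaRect(np.argwhere(b)[:,::-1].astype(np.float32))); print([ray(c,q,.055)[:2].round(4) for q in px])
# obstacles taller than .15
for ce,a,m in blobs((H>.15)&(d>0),20):
    print("tall",ce.round(),a,W[m].min(0).round(3),W[m].max(0).round(3))
f=np.load("pics/side0.npz");d=f["d"];S=cloud(camera_info("side"),d)
m=(S[...,2]>.15)&(d>0)&(S[...,0]<.8)&(S[...,0]>.1)&(S[...,1]>-.8)
for ce,a,k in blobs(m,30): print("side tall",ce.round(),a,S[k].min(0).round(3),S[k].max(0).round(3))
E
```

```text
cap (255.9264678955078, 194.81617736816406) 179 h 0.127 xy [0.5888 0.0493] diam 0.04028114806923401
cap (395.625, 194.875) 177 h 0.12 xy [ 0.5798 -0.3315] diam 0.04134756017614294
cap (225.7882843017578, 199.19369506835938) 178 h 0.127 xy [0.579  0.1307] diam 0.0405447295217803
cap (194.5, 204.0) 180 h 0.127 xy [0.5682 0.2149] diam 0.04111660016506207
cap (260.8448181152344, 224.5689697265625) 183 h 0.127 xy [0.5083 0.0384] diam 0.04124823162451336
cap (396.5, 241.5) 191 h 0.119 xy [ 0.4537 -0.3251] diam 0.04259013680095223
liner [196.01875 215.1    ] 160 [0.5475 0.2238] 0.009
liner [224.65555556 212.46666667] 90 [0.5531 0.1395] 0.008
liner [251.14754098 229.58196721] 122 [0.5008 0.0629] 0.008
liner [229.80769231 232.47884615] 520 [0.494  0.1256] 0.008
liner [200.13636364 236.98363636] 550 [0.4832 0.2125] 0.008
carrier 745 ((0.524002194404602, 0.1520175188779831), (0.17276567220687866, 0.20546239614486694), 5.666006088256836) [195 181] [256 256]
[array([0.5995, 0.2626]), array([0.6168, 0.0568]), array([0.4445, 0.0429]), array([0.4282, 0.2453])]
tall [413. 115.] 1276 [ 0.736 -0.435  0.15 ] [ 0.845 -0.325  0.167]
side tall [364.  31.] 2590 [ 0.266 -0.675  0.151] [ 0.545 -0.573  0.416]
side tall [438.  23.] 1036 [ 0.132 -0.723  0.246] [ 0.207 -0.572  0.424]
side tall [249.  83.] 239 [ 0.737 -0.43   0.15 ] [ 0.8   -0.323  0.165]
```

```bash
cat > car.py <<'E'
from h import *
f=np.load("pics/top0.npz");p,d=f["p"].astype(int),f["d"];c=camera_info("top");W=cloud(c,d);H=W[...,2]
m=(H>0.047)&(H<0.062)&(W[...,1]>-.02)&(W[...,1]<.32)&(W[...,0]>.36)&(W[...,0]<.66)
m=(p.max(-1)<140)&(p.max(-1)-p.min(-1)<25)&m
P=W[m][:,:2].astype(np.float32); r=cv2.minAreaRect(P); print("rect",r,m.sum())
y=np.radians(7.1)
for y in np.radians([6,7,8]):
    R=np.array([[np.cos(y),-np.sin(y)],[np.sin(y),np.cos(y)]])
    L=P@R; print(np.degrees(y),(np.percentile(L,99,0)-np.percentile(L,1,0)).round(4),R@((np.percentile(L,99,0)+np.percentile(L,1,0))/2))
caps=np.array([[.5888,.0493],[.579,.1307],[.5682,.2149],[.5083,.0384]]);loc=np.array([[42.5,-85],[42.5,0],[42.5,85],[-42.5,-85]])/1000
A=loc-loc.mean(0);B=caps-caps.mean(0);y=np.arctan2((A[:,0]*B[:,1]-A[:,1]*B[:,0]).sum(),(A*B).sum())
R=np.array([[np.cos(y),-np.sin(y)],[np.sin(y),np.cos(y)]]);o=caps.mean(0)-R@loc.mean(0)
print("fit yaw",np.degrees(y),"origin",o,"resid",(caps-(loc@R.T+o)).round(4))
for k,q in (("cell1",[-.0425,0]),("cell2",[-.0425,.085])): print(k,R@q+o)
for t,pts in ((0,[(.4537,-.3251),(.5798,-.3315)]),(52,[(.495,.122),(.484,.208)]),(-38,[(.495,.122),(.484,.208)])):
    for q in pts:
        for z in (.5,.24): 
            s=solve_ik([*q,z],[180,0,t]); print(t,q,z,None if s is None else np.round(s))
print(solve_ik([.16,-.43,.5],[180,0,14.5]))
E
python3 car.py
```

```text
rect ((0.5368928909301758, 0.12428878247737885), (0.1865389049053192, 0.2688252627849579), 7.359200954437256) 1362
6.000000000000001 [0.1877 0.2616] [0.53662892 0.12430101]
7.0 [0.1853 0.2601] [0.53663501 0.12413269]
8.0 [0.186  0.2604] [0.53659949 0.12444111]
fit yaw 7.459868317633131 origin [0.53724593 0.12663622] resid [[-0.0016  0.0014]
 [-0.0004 -0.0015]
 [-0.0002 -0.0015]
 [ 0.0022  0.0016]]
cell1 [0.49510565 0.12111837]
cell2 [0.48406996 0.20539893]
0 (0.4537, -0.3251) 0.5 [ 30.  19.   1.  91.  -0.  70. -59.]
0 (0.4537, -0.3251) 0.24 [ 29.  35.   2. 111.  -2.  35. -57.]
0 (0.5798, -0.3315) 0.5 [ 25.  29.   1.  74.  -1.  76. -64.]
0 (0.5798, -0.3315) 0.24 [ 24.  42.   3.  94.  -3.  45. -62.]
52 (0.495, 0.122) 0.5 [ 14.  18. -45.  97.  14.  71. -72.]
52 (0.495, 0.122) 0.24 [ -2.  33. -26. 117.  25.  35. -82.]
52 (0.484, 0.208) 0.5 [ 12.  23. -58.  94.  20.  74. -89.]
52 (0.484, 0.208) 0.24 [-11.  34. -26. 115.  25.  36. -91.]
-38 (0.495, 0.122) 0.5 [   6.   16.  -34.   97.   10.   69. -158.]
-38 (0.495, 0.122) 0.24 [ -21.   32.    3.  118.   -3.   30. -144.]
-38 (0.484, 0.208) 0.5 [ -64.   22.   52.   97.  -19.   70. -135.]
-38 (0.484, 0.208) 0.24 [ -53.   39.   39.  116.  -40.   39. -115.]
[ 6.32840434e+01  9.64350427e+00  5.35580483e-01  1.04170795e+02
 -9.80669865e-02  6.61861448e+01 -1.16483477e+01]
```

```bash
cat >> h.py <<'E'
GZ=.155+.077
def pick(q,yaw=0):
    o=[180,0,yaw]
    move_pose([*q,.42],o); movel([*q,GZ+.06],o,feed=.25); movel([*q,GZ],o,feed=.1,threshold=8)
    print("down",get_position().round(4),get_clock()); grasp(60); print("opening mm",get_opening()*85)
    movel([*q,.44],o,feed=.2); print("lifted",get_opening()*85,get_ft_force(),get_clock())
def save(n,name):
    p,d=get_image(n); cv2.imwrite(f"pics/{name}.png",cv2.cvtColor(p,cv2.COLOR_RGB2BGR)); np.savez(f"pics/{name}.npz",p=p,d=d)
E
python3 - <<'E'
from h import *
movel([.16,-.43,.48],feed=.2); print(get_clock())
pick((.4537,-.3251)); save("side","side1")
E
```

```text
1.4333
down [ 0.454  -0.3253  0.2327] 4.05
opening mm 48.14303646223302
lifted 48.55894650208121 [ 0.4740196  -0.55053302 -2.52599514] 5.675
```

View pics/side1.png

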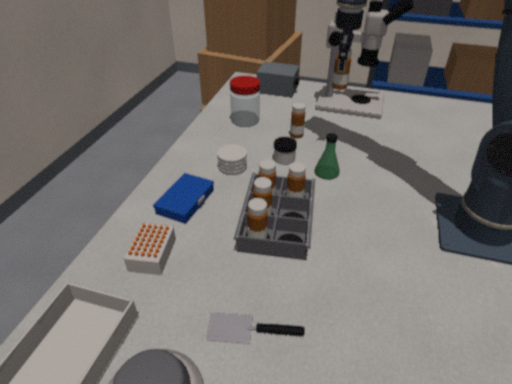

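Jar_b is held at px (342,75), with the opening at 48.5 mm and a load of about 2.5 N, both as expected. Next I place it in cell1.

```bash
cat >> h.py <<'E'
def place(q,yaw=52,z0=.2327):
    o=[180,0,yaw]
    movel([*q,.44],o,feed=.25); print("over",get_position().round(4),get_joint_pos().round(0))
    movel([*q,z0+.008+.03],o,feed=.15); dwell(.2)
    hit=movel([*q,z0+.008-.004],o,feed=.03,threshold=4)
    print("contact",hit,get_position().round(4),"expected z",z0+.008,get_ft_force().round(2))
    release(); dwell(.2); movel([*q,.44],o,feed=.2); print("out",get_opening(),get_clock())
E
python3 - <<'E'
from h import *
place((.4948,.1196)); save("top","top2"); save("side","side2")
E
python3 -c "
import cv2,numpy as np
a=cv2.imread('pics/top2.png')[150:300,150:350];b=cv2.imread('pics/side2.png')[130:280,200:400]
cv2.imwrite('pics/c2.png',cv2.resize(np.hstack([a,b]),None,fx=2,fy=2))"
```

```text
over [0.4948 0.1185 0.4399] [  3.  19. -29. 103.  10.  61. -68.]
contact True [0.4948 0.1197 0.2408] expected z 0.2407 [-0.9   0.05  6.09]
out 0.9985183767492668 11.8583
```

View pics/c2.png

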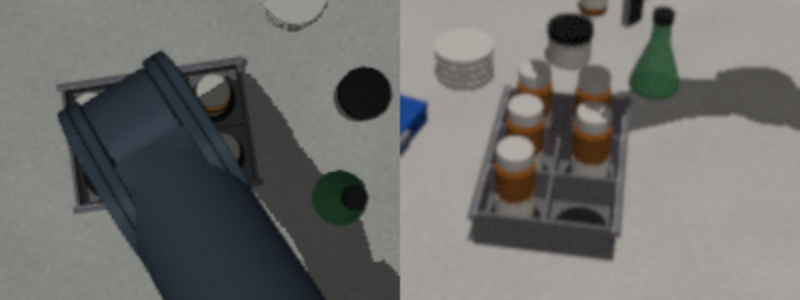

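The side crop shows jar_b upright in cell1 at crop px (592,130), and contact came at the expected height. Now the second jar.

```bash
python3 - <<'E'
from h import *
movel([.56,-.30,.44],[180,0,0],feed=.25)
pick((.5798,-.3315))
if 44<get_opening()*85<54:
    place((.484,.2039))
    movel([.45,-.12,.48],[180,0,0],feed=.25); save("top","top3"); save("side","side3"); print(get_clock())
E
python3 -c "
import cv2,numpy as np
a=cv2.imread('pics/top3.png')[80:330,90:490];b=cv2.imread('pics/side3.png')[100:350,120:420]
cv2.imwrite('pics/c3.png',np.hstack([a,b]))"
```

```text
down [ 0.5801 -0.3317  0.2326] 15.5083
opening mm 48.214600158953736
lifted 48.56936035409945 [ 0.45135642  0.75612445 -1.69216875] 17.1333
over [0.4843 0.2029 0.4399] [ -6.  20. -30. 101.  11.  62. -78.]
contact True [0.4839 0.204  0.2408] expected z 0.2407 [-0.54 -0.02  7.55]
out 0.9994851420327981 23.6583
25.225
```

View pics/c3.png

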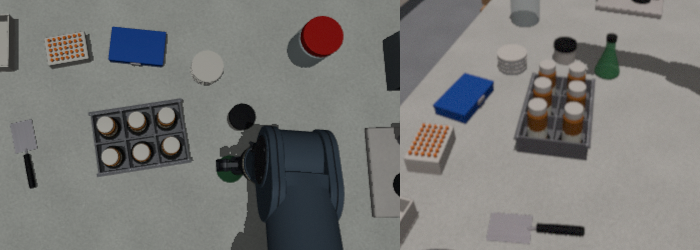

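Both views show six upright jars, one per cell, with the pot, flask, dishes and spatula apparently where they were. I'll check the cap positions numerically and hand in if they agree.

Run:
```python
from h import *
f=np.load("pics/top3.npz");p,d=f["p"].astype(int),f["d"];c=camera_info("top");H=cloud(c,d)[...,2]
y=np.radians(7.3);R=np.array([[np.cos(y),-np.sin(y)],[np.sin(y),np.cos(y)]]);ok=0
cells=np.array([[a,b] for a in(-.0425,.0425) for b in(-.085,0,.085)])
for ce,a,m in blobs((H>.108)&(H<.145)&(p.min(-1)>120),100):
    e=cv2.minEnclosingCircle(np.argwhere(m)[:,::-1].astype(np.float32))[0]
    h=np.median(H[m]); l=R.T@(ray(c,e,h)[:2]-[.537,.125]); k=np.linalg.norm(cells-l,axis=1)
    print("cell",k.argmin(),"off mm",(k.min()*1e3).round(1),"cap h",h.round(4)); ok+=k.min()<.012 and abs(h-.128)<.005
print("ft",get_ft_force().round(2),"ok",ok)
if ok==6: hand_in(); print("handed in",get_clock())
```

```text
cell 3 off mm 2.9 cap h 0.1276
cell 4 off mm 0.3 cap h 0.1269
cell 5 off mm 0.7 cap h 0.1269
cell 0 off mm 3.7 cap h 0.1271
cell 1 off mm 3.5 cap h 0.1276
cell 2 off mm 2.4 cap h 0.127
ft [ 0.09  0.31 -0.1 ] ok 6
the job is handed in; nothing more can be done
the job is handed in; nothing more can be done
```

Both loose jars are now in the carrier's empty cells, jar_b in cell1 and jar_a in cell2, and the job is handed in. I gripped each by the upper glass with the jaws set diagonally to clear the neighbouring jars. I lowered them slowly until they touched the floor and released them there. The last clock reading before the final check was 25.2 s, against the 64 s limit.

**Final check (before hand-in):**
- All six caps were within 4 mm of their cell centres.
- Cap heights were 0.127–0.128 m, against 0.128 m expected for a jar standing on the cell floor.
- Both placements made contact within 0.1 mm of the expected height.
- The gripper was empty and the force on the tool was near zero.
- The pot, dishes and spatula looked unmoved in the pictures. The flask was partly hidden by the arm in the last top view but looked in place from the side. I did not measure any of these four.

The only disagreement was in the carrier's position: the rim outline and the stored-jar fit differed by about 2.5 mm. I used a value between the two, well inside the 22 mm allowance.

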